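# Hang the lift-off shutter on the laser enclosure

## Robot

A 7-joint arm with a two-finger parallel gripper is mounted at the origin on the work surface. World frame = base frame: x ahead of the robot, y to its left, z up, the work surface at z = 0. Lengths are in m, angles in rad, forces in N, time in s.
With the tool pointing down it reaches from about 0.35 to 0.9 m from the base axis. Payload 8.1 kg.
Tool frame: the origin (TCP) lies at the very end of the fingers, on their centre line; the grasp point (between the pads) lies 19 mm behind it (arm.tcp_to_grasp is the z of the grasp point in the tool frame, in m); z points along the fingers, y is the line along which they close (so a half turn about z gives the same grasp; the last joint's range is limited). The gripper opens to 92 mm and grips with 3 to 60 N. Pads are 19 mm wide; open, the fingers measure 130 mm over their backs; the gripper's body (75 mm by 190 mm) begins 47 mm behind the grasp point.
Start: joints at [1.083, 0.434, 0.025, 1.573, -0.012, 1.134, -0.075], TCP at [0.235, -0.579, 0.227] pointing down, gripper open.
Joint ranges: [-2.62, 2.62], [-0.44, 2.09], [-1.27, 1.32], [0.08, 2.57], [-1.32, 4.46], [0.12, 2], [-2.74, 2.74]. Speed limits (rad/s): [2.22, 2.22, 3.01, 3.01, 3.14, 3.14, 3.14].

## Interface

Orientations are given as a rotation vector (axis times angle).
In Python, from cell import readout, vision, sign_off, arm gives the robot as it stands. The module is installed in compiled form; this text tells all that it offers.
- The arm moves only by the shell command python3 -m creep 'ROWS' [FORCE]. ROWS is JSON, a list of rows, each a list of 5 numbers: the shift along the tool's x, y, z in units of 4 cm (1.0 is 4 cm), then the turn about the tool's z in units of 4 degrees (1.0 is 4 degrees), then the opening, from 0 (shut) to 1 (fully open). A call has 1 to 12 rows; each row shifts and turns the commanded pose from where the row before left it, along the tool's axes as they then stand; what a row does not reach is not made up. A row lasts 1/8 s, in which the tool goes at most 62.5 mm and 10.7 degrees, less where a joint would pass 70% of its speed; a pose out of reach is approached as far as the arm can. A call with a number of a shift or a turn outside -1 to 1 is refused whole. A call with a gripper value outside its range is refused whole. The fingers move at their own pace and stop on an object; FORCE is the grip in N (left out, the last holds). Time passes only in rows, so rows that do not move let the fingers close. It gives the time, the measured TCP pose, the force, the opening and the grip force at its end, in the units of the state.
- readout.observe(): the state, without advancing time (a new reading comes with each control period).
- vision.get_image(name): name is "scene" or "side" or "wrist"; returns a dict with "pixels" (480x640x3 uint8, blue, green, red), "z_map" (480x640 float32, m along the optical axis (not along the pixel's ray), 0 where there is no reading), "camera_matrix" (3x3 intrinsics, pixels), "k1" (the pictures are not rectified: a ray, as slopes to the right and down, at radius r is drawn at 1 + k1 r^2 times it, then the intrinsics apply), "position" and "rotation" of the camera in the world. Camera axes: x right, y up, looking along -z (the intrinsics and any distortion apply to the point x, -y, -z); pixel columns grow to the right and rows downward; lengths in m; the calibration is good to about 2 mm. A picture is of the moment at which its call begins.
- sign_off(): hands the job in; it is judged then, once.
The state is a dict: "clock": time; "joints": joint angles; "dq": joint speeds; "joint_efforts": joint torques, N m; "position": TCP position; "ee_rot": TCP orientation; "force": force on the tool from outside, world axes, zero at the start; "ft_torque": the same for the moment, N m; "width": opening from 0.0 (shut) to 1.0 (fully open); "gripper_force": force on a finger pad.
Only numpy, scipy, OpenCV 4.12 (cv2) and the standard library are available. Lean on these libraries where they do the work, as an engineer would, in place of code of your own. Each camera call takes 0.05 s, during which the arm holds its last target. There are 200 camera calls.

## Task

Close the grey laser enclosure on the optical table: lift its shutter, the panel with two hooked hinge knuckles, out of its stand by the grip tab and lower it in front of the opening until both knuckles sit fully down on their two hinge pins, only then letting go. Leave the plain panel, which has no knuckles, in its stand.

Things in the scene. Friction and masses are not known exactly. Their poses are not given: they have to be found in the camera images.
- shutter: (mm) Upright aluminium panel (0.35 kg, 200 wide, 8 thick, 138 tall) in a slotted stand 44 tall. Origin: where the pin axis lies in the two seated knuckles; x to rear, y along width, z up. Panel at x -22, z -128 to +10; black grip tab on top: x -22, y 0, 50 wide, 12 thick, z +10 to +62. Knuckles at y +-75, 16 wide: upside-down V hooks on the rear, mouth 36 wide at z -28, 12 at the cap.
- enclosure: (mm) Fixed grey box 210 wide, 200 deep, 96 tall, open front at x -6. Origin: middle of the pin line, 136 above the table; x to rear, y along pins, z up. Two level 8 mm pins at y +-75, each 46 long between cheeks (x -6 to +10, tops at z +8). Shutter is home when its origin and axes match these (15 mm play in y); let go, it leans 5 degrees onto the box.
- plain_panel: Loose aluminium panel, same size (mm), tab, origin and axes as the shutter but without knuckles, in the other, identical stand; the two may be in either place. To be left there.

How it is judged:
On the way, in this order (a step that is already met when the one before it is completed fails the run):
1. the shutter is lifted out of its stand in the gripper (height (world z) of shutter above 0.175 m and contact force between the fingers and shutter above 1 N), for 0.1 s.
2. still held, the shutter is lowered until both pins are inside the mouths of their knuckles (within 22 mm of fully down) (x of shutter in the frame of enclosure between -0.018 and 0.018 m and y of shutter in the frame of enclosure between -0.02 and 0.02 m and z of shutter in the frame of enclosure between -0.022 and 0.022 m and angle between the y axis of shutter and the y axis of enclosure, either way round below 0.17 rad and contact force between the fingers and shutter above 0.5 N), for 0.1 s.
At the end, for the whole second after the job is handed in: The shutter hangs at rest with both knuckles fully down on the pins: its origin within 8 mm in height, 10 mm across and 20 mm along the pin axis of the enclosure's origin, its y axis within 0.1 rad of the pin line, and leaning no more than 0.2 rad (x of shutter in the frame of enclosure between -0.01 and 0.01 m and y of shutter in the frame of enclosure between -0.02 and 0.02 m and z of shutter in the frame of enclosure between -0.008 and 0.008 m and angle between the y axis of shutter and the y axis of enclosure, either way round below 0.1 rad and angle between shutter's own z axis and vertical below 0.2 rad and linear speed of shutter below 0.03 m/s); the robot touches nothing.
It fails at once if the plain panel is moved by more than 30 mm (distance of plain_panel from where it was at the start of the episode above 0.03 m).
It also fails if it takes over 48 s, if anything falls off the work surface, if the arm or the gripper's body presses on something with over 40 N, if the wrist force passes 120 N, or if a joint passes its speed limit or range.

## Working session

There is one attempt and no reset: what is moved stays moved. The work goes in short steps, Python scripts to look and compute and a shell command to move; the robot and the scene stay as the last step left them, time stands still between calls to the robot, and variables do not carry over. Pictures are saved under pics/ and viewed, at most 10 in all, crops included, and the job is handed in when it is done.

```bash
mkdir -p pics; cat > h.py <<'E'
import numpy as np, cv2
from cell import readout, vision
def grab(n,save=None):
    im=vision.get_image(n)
    if save: cv2.imwrite('pics/'+save,im['pixels'])
    return im
def cloud(im):
    K=np.array(im['camera_matrix']);k=im['k1'];z=im['z_map']
    v,u=np.mgrid[:480,:640].astype(float)
    p=cv2.undistortPoints(np.stack([u.ravel(),v.ravel()],1)[:,None],K,np.array([k,0,0,0.]))[:,0]
    a=p[:,0].reshape(480,640);b=p[:,1].reshape(480,640)
    P=np.stack([a*z,-b*z,-z],-1)
    R=np.array(im['rotation'])
    if R.shape!=(3,3): R=cv2.Rodrigues(R)[0]
    W=P@R.T+np.array(im['position']); W[z<=0]=np.nan
    return W
E
python3 - <<'E'
from h import *
a=grab('scene','s1.png');b=grab('side','d1.png')
for i in(a,b): print(i['position'],i['rotation'],i['k1'],i['camera_matrix'], (i['z_map']>0).mean())
np.savez('i1.npz',s=cloud(a),d=cloud(b))
cv2.imwrite('pics/both1.png',cv2.resize(np.vstack([a['pixels'],b['pixels']]),(400,600)))
print(readout.observe())
E
```

```text
[1.34882749 0.05205091 0.80129224] [0.66988097 0.73222152 1.53618615] -0.1403454237211003 [[521.45118058   0.         320.13391216]
 [  0.         521.45118058 239.90067125]
 [  0.           0.           1.        ]] 0.995869140625
[ 0.509517   -0.63695549  0.93033116] [ 0.70747741 -0.02965234 -0.080293  ] -0.07836710924910847 [[510.3895595    0.         319.53328396]
 [  0.         510.3895595  237.69104594]
 [  0.           0.           1.        ]] 0.99603515625
{'clock': 0.1, 'joints': array([ 1.08340052,  0.43512097,  0.02498714,  1.5739837 , -0.01162521,
        1.13397781, -0.07512164]), 'dq': array([-0.00143844, -0.0008763 ,  0.00020579, -0.00230751, -0.00118928,
       -0.0004078 , -0.000364  ]), 'joint_efforts': array([ 3.31938296e-03, -6.69132400e+01,  9.88373011e-01, -3.15146649e+01,
       -6.04640041e-02,  3.73636221e-02,  1.00758778e-04]), 'position': array([ 0.23439446, -0.57890956,  0.22605235]), 'ee_rot': array([-3.08238826e+00, -6.00290596e-01,  5.65065671e-04]), 'force': array([-0.1071138 , -0.80570711, -0.01391633]), 'ft_torque': array([0.01468273, 0.02319246, 0.03707205]), 'gripper_force': 0.0, 'width': 1.0010944429919113}
```

View pics/s1.png

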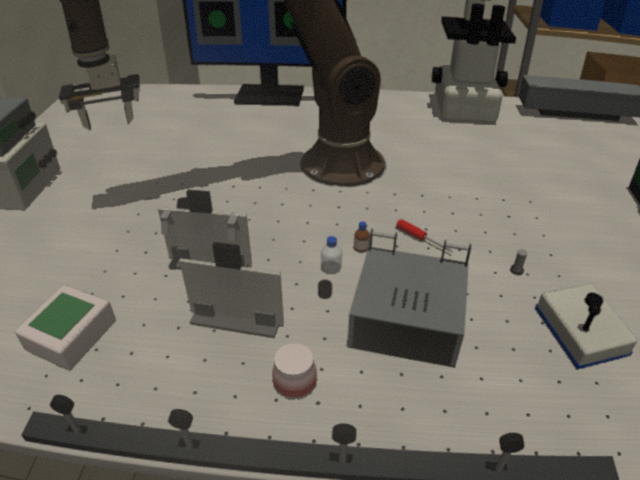

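View pics/d1.png

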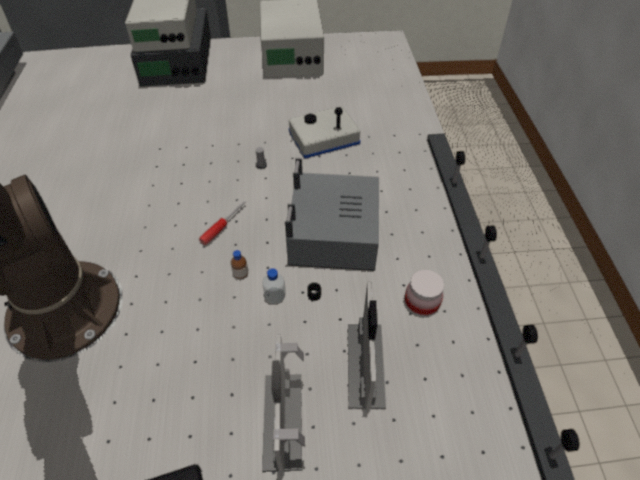

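The scene view shows the shutter, with its knuckles, in the rear stand at (205,235), tab at (197,202). The plain panel is at (235,290), tab at (228,255), and the enclosure is at (410,300) with its pins at (383,240) and (456,250). In the side view the shutter is at (283,410) with its knuckles facing +x. The enclosure's pins are at (293,195), on the robot side.

```bash
python3 - <<'E'
from h import *
c=np.load('i1.npz')
for n,k,boxes in(('s1.png','s',[(170,185,225,225),(205,235,250,275),(340,225,480,350),(160,205,290,345)]),('d1.png','d',[(260,320,310,470),(345,280,395,410),(280,155,385,270)])):
    g=cv2.imread('pics/'+n).max(2);W=c[k]
    for b in boxes:
        s=np.s_[b[1]:b[3],b[0]:b[2]];P=W[s].reshape(-1,3);G=g[s].ravel()
        for nm,m in(('tab',(G<60)&(P[:,2]>.145)&(P[:,2]<.22)),('hi',(P[:,2]>.115)&(P[:,2]<.15)&(G>0)),('box',(P[:,2]>.085)&(P[:,2]<.105))):
            Q=P[m]
            if len(Q)<8: continue
            r=cv2.minAreaRect((Q[:,:2]*1000).astype(np.float32))
            print(n,b,nm,len(Q),'lo',np.percentile(Q,3,0).round(3),'hi',np.percentile(Q,97,0).round(3),np.round(r[0]),np.round(r[1]),round(r[2],1))
R=cv2.Rodrigues(readout.observe()['ee_rot'])[0];print(R.round(3))
w=grab('side');
E
```

```text
s1.png (170, 185, 225, 225) tab 466 lo [ 0.471 -0.305  0.151] hi [ 0.48  -0.259  0.199] [ 474. -282.] [50. 12.] 88.1
s1.png (170, 185, 225, 225) hi 702 lo [ 0.468 -0.352  0.116] hi [ 0.478 -0.235  0.148] [ 473. -294.] [126.  21.] 89.0
s1.png (205, 235, 250, 275) tab 628 lo [ 0.637 -0.206  0.15 ] hi [ 0.647 -0.159  0.2  ] [ 641. -184.] [50. 13.] 84.2
s1.png (205, 235, 250, 275) hi 413 lo [ 0.515 -0.23   0.119] hi [ 0.646 -0.146  0.149] [ 579. -182.] [ 92. 133.] 84.0
s1.png (205, 235, 250, 275) box 71 lo [ 0.473 -0.265  0.085] hi [ 0.48  -0.183  0.095] [ 478. -226.] [87.  8.] 87.9
s1.png (340, 225, 480, 350) hi 337 lo [0.503 0.082 0.118] hi [0.545 0.28  0.146] [521. 182.] [204.  21.] 80.4
s1.png (340, 225, 480, 350) box 8240 lo [0.519 0.065 0.091] hi [0.716 0.265 0.099] [612. 167.] [210. 206.] 80.6
s1.png (160, 205, 290, 345) tab 792 lo [ 0.475 -0.298  0.15 ] hi [ 0.647 -0.159  0.2  ] [ 560. -231.] [226.  44.] 31.1
s1.png (160, 205, 290, 345) hi 2756 lo [ 0.47  -0.362  0.116] hi [ 0.651 -0.093  0.148] [ 553. -232.] [316. 174.] 83.8
s1.png (160, 205, 290, 345) box 1223 lo [ 0.47  -0.353
[... 478 characters left out ...]
51] hi [ 0.642 -0.164  0.201] [ 638. -176.] [68. 11.] 85.9
d1.png (345, 280, 395, 410) hi 455 lo [ 0.625 -0.283  0.117] hi [ 0.649 -0.091  0.149] [ 638. -185.] [200.   9.] 84.1
d1.png (345, 280, 395, 410) box 118 lo [ 0.625 -0.284  0.086] hi [ 0.644 -0.092  0.104] [ 635. -185.] [200.   8.] 86.2
d1.png (280, 155, 385, 270) tab 10 lo [0.506 0.079 0.145] hi [0.536 0.231 0.148] [520. 156.] [155.   7.] 80.4
d1.png (280, 155, 385, 270) hi 358 lo [0.498 0.079 0.116] hi [0.541 0.28  0.147] [520. 181.] [207.  16.] 81.0
d1.png (280, 155, 385, 270) box 6002 lo [0.52  0.058 0.091] hi [0.705 0.263 0.101] [611. 167.] [216. 199.] 81.1
[[ 0.927  0.375 -0.001]
 [ 0.375 -0.927  0.001]
 [-0.    -0.001 -1.   ]]
```

The shutter tab is at about (0.474, -0.282), top z 0.199 (expected about 0.196), yaw about -2.5°. The enclosure origin is at about (0.519, 0.182), yaw about -9.5°, and its measured size of 210x200 matches. Next I move above the tab.

```bash
python3 -m creep '[[0.7,-0.39,-0.1,0,1],[0.7,-0.39,-0.1,0,1],[0.7,-0.39,-0.1,0,1],[0.7,-0.39,-0.1,0,1],[0.7,-0.39,-0.1,0,1],[0.7,-0.39,-0.1,0,1],[0.7,-0.39,-0.1,0,1],[0.7,-0.39,-0.1,0,1],[0.7,-0.39,0,0,1],[0.7,-0.39,0,0,1],[0.7,-0.39,0,0,1],[0.7,-0.39,0,0,1]]' 
python3 -m creep '[[0,0,0,-1,1],[0,0,0,-1,1],[0,0,0,-1,1],[0,0,0,-1,1],[0,0,0,-1,1],[0,0,0,-1,1],[0,0,0,-1,1],[0,0,0,-1,1],[0,0,0,-1,1],[0,0,0,-1,1],[0,0,0,-1,1],[0,0,0,-1,1]]'
python3 -m creep '[[0,0,0,-1,1],[0,0,0,-1,1],[0,0,0,-1,1],[0,0,0,-1,1],[0,0,0,-0.4,1],[0,0,0,0,1],[0,0,0,0,1]]'
python3 - <<'E'
from h import *
s=readout.observe();print(s['clock'],s['position'],s['joints'].round(2));print(cv2.Rodrigues(s['ee_rot'])[0].round(3))
im=grab('wrist','w1.png');W=cloud(im);np.save('w1.npy',W)
g=im['pixels'].max(2)
yx=W.copy()
m=(W[...,2]>.185)&(W[...,2]<.21)
for nm,m in(('top',m&(W[...,1]<-.2)),('panel',(W[...,2]>.12)&(W[...,2]<.142)&(W[...,0]<.56)&(W[...,0]>.40))):
    Q=W[m]
    if len(Q)>8:print(nm,len(Q),np.percentile(Q,3,0).round(3),np.percentile(Q,97,0).round(3),cv2.minAreaRect((Q[:,:2]*1000).astype(np.float32)))
E
```

```text
clock: 1.65
position: [0.4762, -0.2788, 0.2585]
ee_rot: [-3.083, -0.6, 0.001]
force: [-1.3, -0.7, 0.1]
width: 0.999
gripper_force: 0.0
clock: 3.15
position: [0.4755, -0.2796, 0.2585]
ee_rot: [-2.57, -1.805, 0.0]
force: [-0.1, -0.4, 0.1]
width: 0.997
gripper_force: 0.0
clock: 4.03
position: [0.4757, -0.2797, 0.2587]
ee_rot: [-2.268, -2.174, 0.0]
force: [-0.8, -0.2, 0.8]
width: 0.998
gripper_force: 0.0
4.025 [ 0.47574871 -0.27969393  0.25867565] [ 0.69  0.32 -0.34  1.69  0.11  1.16  0.28]
[[ 0.042  0.999 -0.   ]
 [ 0.999 -0.042  0.   ]
 [ 0.    -0.    -1.   ]]
top 1933 [ 0.464 -0.306  0.187] [ 0.638 -0.201  0.199] ((544.0513305664062, -240.0297393798828), (208.10574340820312, 45.88145446777344), 30.457565307617188)
panel 158 [ 0.472 -0.357  0.12 ] [ 0.512 -0.204  0.134] ((491.6351623535156, -281.3352355957031), (157.14793395996094, 32.71024703979492), 87.04524230957031)
```

View pics/w1.png

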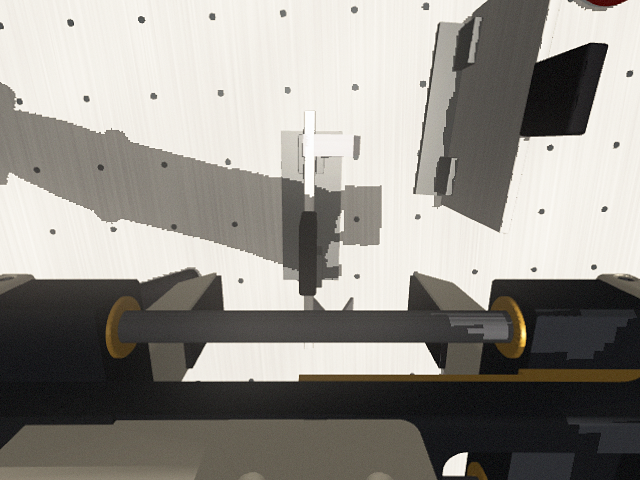

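The tab at (308,250) is upright in the picture and centred between the fingers. I descend 0.10 m, close and lift slightly.

```bash
python3 -m creep '[[0,-0.04,0.5,0,1],[0,0,0.5,0,1],[0,0,0.5,0,1],[0,0,0.5,0,1],[0,0,0.4,0,1],[0,0,0.1,0,1],[0,0,0,0,1],[0,0,0,0,1]]' 
python3 -m creep '[[0,0,0,0,0],[0,0,0,0,0],[0,0,0,0,0],[0,0,0,0,0],[0,0,0,0,0],[0,0,0,0,0],[0,0,0,0,0],[0,0,0,0,0]]' 45
python3 -m creep '[[0,0,-0.1,0,0],[0,0,-0.2,0,0],[0,0,-0.2,0,0],[0,0,0,0,0]]'
```

```text
clock: 5.08
position: [0.4747, -0.2798, 0.1594]
ee_rot: [2.266, 2.174, 0.001]
force: [-0.5, 0.1, 0.1]
width: 1.003
gripper_force: 0.0
clock: 6.08
position: [0.4741, -0.2796, 0.1587]
ee_rot: [-2.267, -2.175, 0.0]
force: [-0.3, -1.0, 0.0]
width: 0.177
gripper_force: 0.0
clock: 6.58
position: [0.4735, -0.2796, 0.1793]
ee_rot: [-2.267, -2.174, 0.001]
force: [-5.7, 1.1, -1.9]
width: 0.129
gripper_force: 45.0
```

```bash
python3 -m creep '[[0,0,-0.3,0,0],[0,0,-0.4,0,0],[0,0,-0.5,0,0],[0,0,-0.5,0,0],[0,0,-0.5,0,0],[0,0,-0.5,0,0],[0,0,-0.5,0,0],[0,0,-0.3,0,0],[0,0,-0.1,0,0],[0,0,0,0,0]]' 
python3 - <<'E'
from h import *
a=grab('scene','s2.png');b=grab('side','d2.png')
s=readout.observe();print(s['position'],s['force'],s['gripper_force'])
p=s['position']
for i in(a,b):
    W=cloud(i)
    m=(abs(W[...,0]-p[0])<.07)&(abs(W[...,1]-p[1])<.12)&(W[...,2]>p[2]-.16)&(W[...,2]<p[2]-.015)
    Q=W[m]-p
    print(len(Q),np.percentile(Q,[1,99],0).round(4))
    for lo in np.arange(-.16,-.015,.02):
        q=Q[(Q[:,2]>lo)&(Q[:,2]<lo+.02)]
        if len(q)>8: r=cv2.minAreaRect((q[:,:2]*1000).astype(np.float32));print(round(lo,3),len(q),np.median(q,0).round(4),np.round(r[0],1),np.round(r[1],1),round(r[2],1))
np.savez('i2.npz',s=cloud(a),d=cloud(b))
A=a['pixels'][100:330,120:340];B=b['pixels'][250:480,200:420]
cv2.imwrite('pics/c2.png',cv2.resize(np.hstack([A,B]),(790,413)))
E
```

```text
clock: 7.82
position: [0.4743, -0.2796, 0.3227]
ee_rot: [2.266, 2.175, 0.0]
force: [-0.3, 0.8, -4.0]
width: 0.127
gripper_force: 45.0
[ 0.47394056 -0.27950321  0.32206337] [ 0.1373584   0.64759361 -4.94781583] 44.97387170791626
5120 [[-0.0023 -0.0999 -0.1486]
 [ 0.0416  0.0955 -0.016 ]]
-0.16 351 [ 0.0042  0.0034 -0.145 ] [ 3.3 -3.1] [200.2  10.6] 87.4
-0.14 718 [ 0.0041 -0.0018 -0.13  ] [ 4.1 -3.6] [201.2  11.4] 88.3
-0.12 746 [ 0.0041  0.0013 -0.1096] [ 3.9 -3. ] [199.9  12.3] 88.8
-0.1 757 [ 0.004   0.0002 -0.0899] [ 3.3 -3.6] [200.5  11.9] 88.2
-0.08 680 [ 0.0039  0.0008 -0.0705] [ 3.9 -2.1] [196.7  10.9] 88.4
-0.06 774 [ 0.0045 -0.0015 -0.0492] [22.1  3.4] [184.7  46.7] 88.1
-0.04 868 [ 0.0053  0.0013 -0.0299] [20.6 -4.4] [200.8  43.9] 88.5
-0.02 226 [ 0.0052 -0.0038 -0.0171] [17.1 -3.6] [197.8  36.2] 88.3
827 [[-0.0076 -0.1046 -0.1481]
 [ 0.0427  0.0639 -0.0157]]
-0.16 41 [ 0.0002 -0.0722 -0.1463] [  0.  -73.3] [62.6  5.9] 82.3
-0.14 97 [ 0.0007 -0.0611 -0.1316] [  3.  -20.6] [169.1   7.9] 85.2
-0.12 98 [ 0.0008 -0.058  -0.1089] [  2.7 -28.4] [153.6   7.9] 85.0
-0.1 90 [ 0.0004 -0.069  -0.0883] [ -1.6 -37.2] [135.3   8. ] 88.1
-0.08 91 [ 0.0002 -0.0753 -0.0676] [  2.4 -35.6] [139.5   7.9] 84.7
-0.06 161 [ 0.0026 -0.0815 -0.0463] [ 22.9 -18.4] [176.3  44.9] 84.5
-0.04 200 [ 0.004  -0.0856 -0.0309] [ 22.5 -14.1] [184.9  40.8] 83.7
-0.02 49 [ 0.0062 -0.0878 -0.0172] [ 11.5 -68.5] [74.6 37.1] 83.2
```

View pics/c2.png

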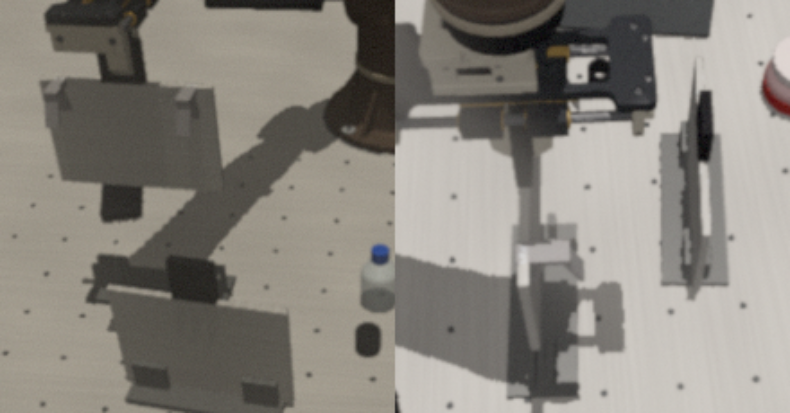

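The shutter hangs upright and the stand is empty. The panel bottom is 0.149 below the TCP, so the origin is 21 mm below the TCP and 22 mm to the rear. I transfer it high to the hover point.

```bash
python3 -m creep '[[0.3,0,0,0,0],[0.6,0,0,0,0],[0.9,0,0,0,0],[1,0,0,0,0],[1,0,0,0,0],[1,0,0,0,0],[1,0,0,0,0],[1,0,0,0,0],[1,0,0,0,0],[1,0,0,0,0],[0.9,0,0,0,0],[0.9,0.1,0,0,0]]' 
python3 -m creep '[[0.6,0,0,0,0],[0.4,0,0,0,0],[0.1,0,0,0,0],[0,0,0,0.5,0],[0,0,0,0.7,0],[0,0,0,0.58,0],[0,0,0.3,0,0],[0,0,0.5,0,0],[0,0,0.4,0,0],[0,0,0.2,0,0],[0,0,0,0,0],[0,0,0,0,0]]'
cat > m.py <<'E'
from h import *
import sys
t=sys.argv[1]
a=grab('scene');b=grab('side','d%s.png'%t)
s=readout.observe();p=s['position'];R=cv2.Rodrigues(s['ee_rot'])[0]
print(s['clock'],p,s['force'],s['gripper_force'],'yaw',np.degrees(np.arctan2(R[1,1],R[0,1])))
ex=R[:,1];ey=np.array([-ex[1],ex[0],0])
for n,i in(('scene',a),('side',b)):
    W=cloud(i);np.save('W%s.npy'%n,W)
    Q=(W-p).reshape(-1,3);X=Q@ex;Y=Q@ey;Z=Q[:,2]
    for lo,hi in((-.145,-.13),(-.125,-.11),(-.105,-.09),(-.085,-.07),(-.05,-.03)):
        m=(Z>lo)&(Z<hi)&(abs(X)<.015)&(abs(Y)<.13)
        if m.sum()>8:
            f=np.polyfit(Y[m],X[m],1);print(n,lo,m.sum(),'x',np.median(X[m]).round(4),'y',np.percentile(Y[m],[1,99]).round(4),'slope',f[0].round(4))
    Q=W.reshape(-1,3);xx=(Q[:,:2]-[.519,.182])@[.986,-.165];yy=(Q[:,:2]-[.519,.182])@[.165,.986]
    m=(Q[:,2]>.118)&(Q[:,2]<.15)&(abs(xx)<.02)&(abs(yy)<.125)
    r=cv2.minAreaRect((Q[m][:,:2]*1000).astype(np.float32)) if m.sum()>8 else 0
    print(n,'cheeks',m.sum(),r)
    m=(Q[:,2]>.09)&(Q[:,2]<.102)&(xx>-.03)&(xx<.22)&(abs(yy)<.125)
    r=cv2.minAreaRect((Q[m][:,:2]*1000).astype(np.float32)) if m.sum()>8 else 0
    print(n,'box',m.sum(),r)
A=a['pixels'][150:380,300:520];B=b['pixels'][80:310,200:420]
cv2.imwrite('pics/c%s.png'%t,cv2.resize(np.hstack([A,B]),(790,413)))
E
python3 m.py 3
```

```text
clock: 9.43
position: [0.4947, 0.1458, 0.3226]
ee_rot: [-2.266, -2.176, 0.001]
force: [0.7, -0.1, -3.7]
width: 0.127
gripper_force: 45.0
clock: 10.92
position: [0.4978, 0.188, 0.2673]
ee_rot: [2.397, 2.03, 0.002]
force: [0.4, -0.6, -4.4]
width: 0.131
gripper_force: 45.0
11.025 [0.49774554 0.1880299  0.26731655] [-0.46282869 -0.30404216 -4.64118681] 44.973973631858826 yaw -9.478360616354566
scene -0.145 439 x 0.003 y [-0.0992  0.0922] slope 0.0002
scene -0.125 568 x 0.003 y [-0.1009  0.0948] slope 0.002
scene -0.105 570 x 0.0037 y [-0.1004  0.0944] slope 0.0102
scene -0.085 557 x 0.0041 y [-0.1005  0.0949] slope 0.0052
scene -0.05 725 x 0.0042 y [-0.103   0.0937] slope -0.0034
scene cheeks 1112 ((515.8786010742188, 182.68067932128906), (203.51800537109375, 33.657047271728516), 80.46675872802734)
scene box 8022 ((611.9949951171875, 166.65213012695312), (210.50973510742188, 206.24147033691406), 80.83744049072266)
side -0.145 84 x 0.0028 y [-0.1055  0.0964] slope 0.0192
side -0.125 82 x 0.0028 y [-0.1056  0.0892] slope 0.0139
side -0.105 96 x 0.0028 y [-0.1057  0.0946] slope 0.0122
side -0.085 88 x 0.0028 y [-0.1053  0.0849] slope 0.0137
side -0.05 117 x 0.0028 y [-0.1053  0.046 ] slope 0.0154
side cheeks 474 ((513.1411743164062, 181.5648651123047), (207.8884735107422, 29.63844108581543), 80.96126556396484)
side box 5797 ((610.5070190429688, 165.9027099609375), (215.7465057373047, 199.25389099121094), 81.14608001708984)
```

View pics/c3.png

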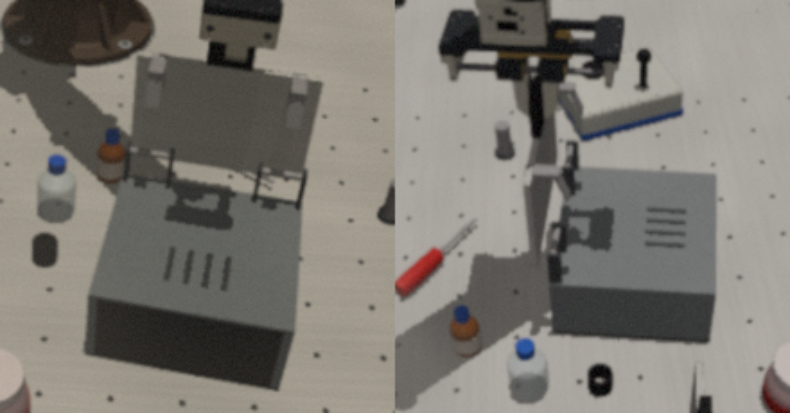

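The left crop (scene) shows the shutter hovering, with its knuckles above the two pin frames. The right crop (side) shows the panel just in front of the box with its hooks over the pins. I lower it in stages.

```bash
python3 -m creep '[[0,0,0.2,0,0],[0,0,0.4,0,0],[0,0,0.4,0,0],[0,0,0.4,0,0],[0,0,0.3,0,0],[0,0,0.2,0,0],[0,0,0.15,0,0],[0,0,0.15,0,0],[0,0,0.1,0,0],[0,0,0,0,0]]' 
python3 -m creep '[[0,0,0.05,0,0],[0,0,0.05,0,0],[0,0,0.05,0,0],[0,0,0,0,0],[0,0,0,0,0]]'; python3 m.py 4
```

```text
clock: 12.28
position: [0.4973, 0.1878, 0.1746]
ee_rot: [-2.397, -2.03, 0.0]
force: [0.6, 0.7, -3.2]
width: 0.124
gripper_force: 45.0
clock: 12.9
position: [0.4975, 0.1878, 0.1688]
ee_rot: [2.397, 2.03, 0.0]
force: [0.1, -0.4, -4.4]
width: 0.126
gripper_force: 45.0
13.0 [0.49748726 0.18783087 0.16879716] [ 0.50273455  0.46236334 -3.96415147] 44.97373938560486 yaw -9.479586344080788
scene -0.085 337 x 0.0031 y [-0.0992  0.0942] slope 0.0021
scene -0.05 497 x 0.0033 y [-0.0979  0.0931] slope 0.0017
scene cheeks 1148 ((518.9943237304688, 181.95223999023438), (203.3986053466797, 39.983428955078125), 80.5072250366211)
scene box 8319 ((604.3302001953125, 168.34176635742188), (210.2542266845703, 222.02322387695312), 80.62163543701172)
side -0.145 47 x 0.0029 y [-0.105   0.0862] slope 0.0152
side -0.125 62 x 0.0029 y [-0.1052  0.0928] slope 0.0109
side -0.105 70 x 0.0029 y [-0.1046  0.0826] slope 0.0124
side -0.085 73 x 0.0029 y [-0.1048  0.0854] slope 0.016
side -0.05 91 x 0.003 y [-0.1055  0.0394] slope 0.0165
side cheeks 434 ((518.415771484375, 177.9217529296875), (201.5626678466797, 39.65268325805664), 80.42208099365234)
side box 5806 ((600.280029296875, 168.76918029785156), (218.61056518554688, 220.1312713623047), 80.94186401367188)
```

```bash
python3 -m creep '[[0,0,0.07,0,0],[0,0,0.07,0,0],[0,0,0.07,0,0],[0,0,0,0,0]]' 
python3 -m creep '[[0,0,0.03,0,0],[0,0,0.03,0,0],[0,0,0.03,0,0],[0,0,0,0,0],[0,0,0,0,0]]'
```

```text
clock: 13.5
position: [0.4973, 0.1878, 0.16]
ee_rot: [-2.397, -2.03, 0.001]
force: [-0.3, -0.2, -4.3]
width: 0.13
gripper_force: 45.0
clock: 14.12
position: [0.4974, 0.1879, 0.1592]
ee_rot: [2.396, 2.029, 0.001]
force: [-10.9, -5.6, 24.5]
width: 0.128
gripper_force: 45.0
```

Contact has come near the expected height, with a sideways push toward -x. I ease the tool that way to seat the shutter.

```bash
python3 -m creep '[[0,-0.03,0,0,0],[0,-0.03,0,0,0],[0,0,0,0,0],[0,0,0,0,0]]'; python3 -m creep '[[0,-0.02,0.02,0,0],[0,0,0,0,0],[0,0,0,0,0],[0,0,0,0,0]]'; python3 m.py 5
```

```text
clock: 14.62
position: [0.4972, 0.1879, 0.1592]
ee_rot: [2.396, 2.027, 0.006]
force: [-2.3, -5.0, 17.6]
width: 0.129
gripper_force: 45.0
clock: 15.12
position: [0.4972, 0.188, 0.1591]
ee_rot: [2.395, 2.026, 0.008]
force: [-2.5, -7.2, 22.4]
width: 0.124
gripper_force: 45.0
15.225 [0.49716939 0.1879969  0.15910512] [-2.53348895 -7.81516752 22.18496776] 45.02524673938751 yaw -9.544161024462372
scene -0.085 50 x 0.0029 y [-0.0981  0.0946] slope 0.0038
scene -0.05 468 x 0.0036 y [-0.0983  0.0932] slope 0.0028
scene cheeks 1265 ((518.7593994140625, 182.28567504882812), (203.79730224609375, 39.45296096801758), 80.44290924072266)
scene box 8288 ((604.6448364257812, 167.8949432373047), (210.41226196289062, 219.96556091308594), 80.70391845703125)
side -0.145 39 x 0.0035 y [-0.106  0.032] slope 0.0264
side -0.125 50 x 0.0034 y [-0.1057  0.0835] slope 0.0125
side -0.105 73 x 0.0036 y [-0.1052  0.0907] slope 0.0119
side -0.085 76 x 0.0034 y [-0.1047  0.0827] slope 0.0129
side -0.05 98 x 0.0034 y [-0.1062  0.0348] slope 0.0126
side cheeks 544 ((517.4102783203125, 179.95126342773438), (206.8411407470703, 37.608421325683594), 80.53372192382812)
side box 5781 ((600.9031982421875, 168.00132751464844), (216.0655517578125, 219.80751037597656), 80.71143341064453)
```

View pics/c5.png

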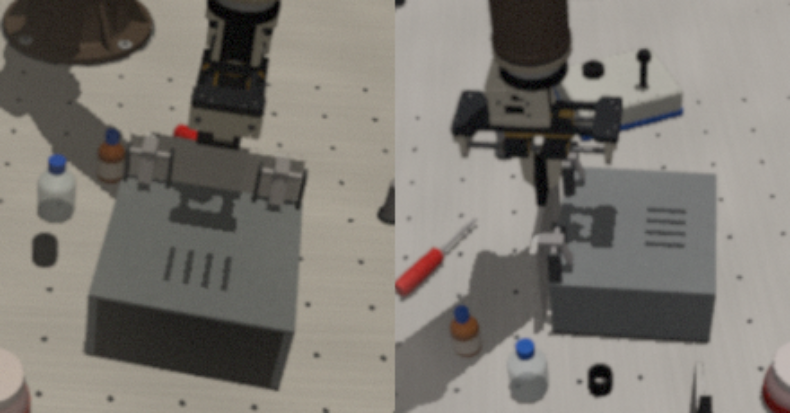

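Both knuckles sit between the cheeks in the scene crop, at (150,165) and (283,185). The shutter no longer moves when pushed in x or z, and the TCP height implies an origin z of about 0.138. I relax the load, then release and retreat upward.

```bash
python3 -m creep '[[0,0.04,-0.04,0,0],[0,0,-0.04,0,0],[0,0,0,0,0]]'; python3 -m creep '[[0,0,0,0,0.25],[0,0,0,0,0.4],[0,0,0,0,0.6],[0,0,0,0,0.8],[0,0,0,0,0.8],[0,0,0,0,0.8],[0,0,0,0,0.8],[0,0,0,0,0.8]]'; python3 -m creep '[[0,0,-0.2,0,0.8],[0,0,-0.4,0,0.8],[0,0,-0.6,0,0.8],[0,0,-0.6,0,0.8],[0,0,-0.6,0,0.8],[0,0,-0.6,0,0.8],[0,0,-0.4,0,0.8],[0,0,0,0,0.8],[0,0,0,0,0.8],[0,0,0,0,0.8]]'
python3 - <<'E'
from h import *
a=grab('scene');b=grab('side')
print(readout.observe()['force'])
for i in(a,b):
    W=cloud(i).reshape(-1,3);d=W[:,:2]-[.519,.182];x=d@[.986,-.165];y=d@[.165,.986];z=W[:,2]-.136
    for lo,hi in((.02,.07),(-.02,.02),(-.12,-.06)):
        m=(x>-.06)&(x<-.008 if lo!=-.12 else x<-.004)&(abs(y)<.12)&(z>lo)&(z<hi)
        if m.sum()>8: print(lo,m.sum(),'x',np.median(x[m]).round(4),'y',np.percentile(y[m],[2,98]).round(4),'z',np.percentile(z[m],[2,98]).round(4))
A=a['pixels'][150:380,300:520];B=b['pixels'][80:310,200:420]
cv2.imwrite('pics/c6.png',cv2.resize(np.hstack([A,B]),(790,413)))
E
```

```text
clock: 15.6
position: [0.4961, 0.1881, 0.1595]
ee_rot: [2.397, 2.03, 0.001]
force: [-1.2, -1.4, 4.3]
width: 0.127
gripper_force: 45.0
clock: 16.6
position: [0.4959, 0.1881, 0.1591]
ee_rot: [2.397, 2.03, 0.0]
force: [-0.1, -0.6, -1.0]
width: 0.8
gripper_force: 0.0
clock: 17.85
position: [0.4954, 0.1878, 0.2942]
ee_rot: [-2.397, -2.03, 0.003]
force: [-0.1, -0.4, 0.4]
width: 0.798
gripper_force: 0.0
[0.21997177 0.09811576 0.68341865]
0.02 492 x -0.0217 y [-0.0258  0.0228] z [0.0209 0.0607]
-0.02 1140 x -0.0197 y [-0.0955  0.0937] z [-0.0193  0.0175]
0.02 242 x -0.0259 y [-0.0281  0.0206] z [0.0222 0.0632]
-0.02 503 x -0.0201 y [-0.102  0.088] z [-0.0191  0.0164]
-0.12 141 x -0.0125 y [-0.1061  0.0723] z [-0.1188 -0.0615]
```

View pics/c6.png

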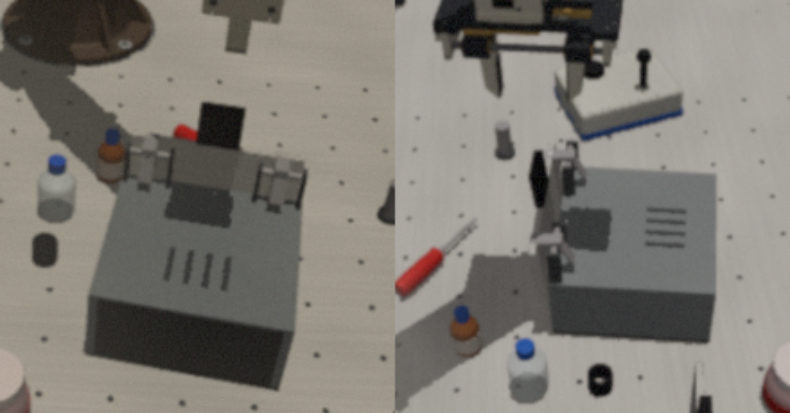

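The shutter hangs on both pins and leans onto the box as expected. The tab top is at z +61 to +63 against an expected +62, y is about -2 mm, and the gripper is clear.

```bash
python3 -c "from cell import sign_off; print(sign_off())"
```

```text
the job is handed in; nothing more can be done
None
```

The shutter is hanging with both knuckles seated on their hinge pins, the plain panel was left in its stand, and the job was handed in at about 18 s on the robot's clock; no verdict came back.

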